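# Hang the parts caddy on the job rail and slide it to the mark

## Robot

A 6-joint arm with a two-finger parallel gripper is mounted at the origin on the work surface. World frame = base frame: x ahead of the robot, y to its left, z up, the work surface at z = 0. Lengths are in m, angles in rad, forces in N, time in s.
With the tool pointing down it reaches from about 0.325 to 0.9 m from the base axis. Payload 6.1 kg.
Tool frame: the origin (TCP) lies where the fingers leave the gripper's body, on its centre line; the fingertips stand 70 mm ahead of it and the grasp point (between the pads) lies 51 mm ahead of it; x points along the fingers, y is the direction in which the jaws open and shut, and the axes are right-handed (so a half turn about x gives the same grasp; the last joint's range is limited). The gripper opens to 87 mm and grips with 3 to 60 N. Pads are 19 mm wide; open, the fingers measure 117 mm over their backs; the gripper's body (75 mm by 190 mm) begins 51 mm behind the grasp point.
Start: joints at [1.166, 0.22, 1.526, -0, 1.395, -0.126], TCP at [0.172, 0.601, 0.292] pointing down, gripper open.
Joint ranges: [-2.98, 2.98], [-0.91, 2.08], [0.09, 2.57], [-1.24, 4.39], [0.2, 2.65], [-2.68, 2.68]. Speed limits (rad/s): [2.57, 2.57, 3.01, 3.14, 3.14, 3.14].

## Interface

Orientations are given as a unit quaternion [w, x, y, z].
In Python, from bench import arm gives the robot as it stands. The module is installed in compiled form; this text tells all that it offers.
- The arm moves only by the tool carry_out, never from a script. Its argument "series" is one flat list of numbers, 7 for each row, row after row: the shift along the tool's x, y, z normalised to -1 to 1, where 1 is 0.15 m, then the turn, a rotation vector about the tool's x, y, z normalised to -1 to 1, where 1 is 30 degrees, then the opening, from 0 (shut) to 1 (fully open). A call has 1 to 8 rows; each row shifts and turns the commanded pose from where the row before left it, along the tool's axes as they then stand; what a row does not reach is not made up. A row lasts 1/12 s, in which the tool goes at most 41.7 mm and 7.16 degrees, less where a joint would pass 70% of its speed; a pose out of reach is approached as far as the arm can. A call with a number of a shift or a turn outside -1 to 1 is refused whole. A call with a gripper value outside its range is refused whole. The fingers move at their own pace and stop on an object; "newtons" is the grip in N (left out, the last holds). Time passes only in rows, so rows that do not move let the fingers close. It gives the time, the measured TCP pose, the force and the opening at its end, in the units of the state.
- arm.get_obs(): the state, without advancing time (a new reading comes with each control period).
- arm.get_image(name): name is "scene" or "top" or "wrist"; returns a dict with "img" (384x512x3 uint8, red, green, blue), "z_map" (384x512 float32, m along the optical axis (not along the pixel's ray), 0 where there is no reading), "vfov" (degrees; the focal length in pixels is half the picture's height over the tangent of half this angle, whatever the lens; pixels are square), "cx", "cy" (the principal point, pixels), "dist" ([k1, k2, p1, p2, k3] as OpenCV has them; the pictures are not rectified), "R" (3x3) and "t" (3): a world point X has camera coordinates R X + t. Camera axes: x right, y down, z forward; pixel columns grow to the right and rows downward; lengths in m; the calibration is good to about 2 mm. A picture is of the moment at which its call begins.
- arm.close_job(): hands the job in, once; it reports no verdict.
The state is a dict: "t": time; "qpos": joint angles; "qvel": joint speeds; "effort": joint torques, N m; "tool_pos": TCP position; "ee_rot": TCP orientation; "contact_force": force on the tool from outside, world axes, zero at the start; "ft_torque": the same for the moment, N m; "opening": finger opening in m.
Only numpy, scipy, OpenCV 4.12 (cv2) and the standard library are available. Lean on these libraries where they do the work, as an engineer would, in place of code of your own. Each camera call takes 0.05 s, during which the arm holds its last target.

## Task

Pick up the standing parts caddy and, keeping it upright, hook it over the round rail above the flat-topped block and let go of it. Then, leaving it hooked, slide it along the rail until it hangs centred above the peaked mark, and leave it hanging there at rest. Do not knock the bottle, the spanner or the wheel hub about.

Things in the scene. Friction and masses are not known exactly. Their poses are not given: they have to be found in the camera images.
- caddy_grip (a point): Centre of the black rubber grip block on top of the parts caddy, a loose upright bare-steel carrier (0.3 to 0.56 kg) standing on its tray on the bench. Block: 20 mm along the caddy's x, 30 mm along y, 55 mm tall, free above the hook's ridge, which lies 24 mm below this point. The caddy's z is up; its balance point is below the block. This point is 41.5 mm above caddy_seat.
- caddy_seat (a point): Point in the caddy's hook where the rail's axis lies when it hangs fully home, 150 mm above the tray's underside. The hook is a gable (upside-down right-angled V, 5 mm sheet, 60 mm long along y, flat upright ends at y = +-30 mm from 13 mm below to 17 mm above this point). The rail enters from below, parallel to the caddy's y, either way round. It slides with dry friction and stays where left.
- caddy_mouth (a point): Middle of the hook's open mouth, 27 mm below caddy_seat, level with the lowest edge of the hook's short lip (x = +26 mm, 60 mm long along y). Opposite it, at x = -26 mm, the stem (50 mm wide, 4 mm thick) runs down to the tray; the gap between is 48 mm. To pass over the rail the caddy is lifted until this point is above the top of the rail.
- caddy_foot (a point): Centre of the underside of the caddy's tray: an open steel tray 80 mm (x) by 110 mm (y) by 30 mm high, with a sprocket and a bearing cup fixed in it. On the bench at the start; about 50 mm above it when the caddy hangs.
- rail_mid (a point): Middle of the axis of the fixed job rail: a bare steel round bar 16 mm in diameter and 520 mm long, along this frame's y, 200 mm above the bench. Two posts 22 mm in diameter carry it at y = +-245 mm from below; nothing rises above the bar. Under it lies a steel base plate 90 mm wide, 520 mm long, 12 mm thick. z is up.
- load_top (a point): Centre of the top of the flat-topped aluminium block fixed across the base plate under the rail: 120 mm long across the rail (x), 60 mm wide along the rail (y), its top 26 mm above the bench. The caddy is first hung above it. It lies on one side of the rail's middle, the mark on the other, 180 to 260 mm apart.
- mark_tip (a point): Middle of the sharp upper edge of the peaked mark, a roof-shaped aluminium ridge fixed across the base plate under the rail (its edge runs across the rail, along x): 120 mm long, about 27 mm wide, edge 34 mm above the bench. The caddy is to end with its middle above this edge.
- oil_bottle_mid (a point): Bystander: middle of a white bottle with black cap, 60 mm in diameter, 150 mm tall, standing; this point is 75 mm above the bench.
- spanner_mid (a point): Bystander: middle of a steel spanner 190 mm long, lying on the bench along its x.
- hub_mid (a point): Bystander: middle of an aluminium wheel hub, 60 mm in diameter, 80 mm tall, standing on end; this point is 40 mm above the bench.
Mind the look-alikes: they are no part of the job. What is meant by the part that bears caddy_grip is not red, and is the larger of those in its own colour.

How it is judged:
On the way, in this order (a step that is already met when the one before it is completed fails the run):
1. the caddy hangs on the rail above the flat-topped block (middle within 30 mm), let go (x of caddy_seat in the frame of rail_mid between -0.008 and 0.008 m and z of caddy_seat in the frame of rail_mid between -0.008 and 0.008 m and horizontal distance between caddy_seat and load_top below 0.03 m and contact force between caddy and the fingers below 0.1 N), for 0.2 s.
2. the caddy, still hooked on the rail, passes between the block and the mark (60 to 110 mm from the mark) (x of caddy_seat in the frame of rail_mid between -0.008 and 0.008 m and z of caddy_seat in the frame of rail_mid between -0.008 and 0.008 m and horizontal distance between caddy_seat and mark_tip between 0.06 and 0.11 m), for 0.1 s.
At the end, for the whole second after the job is handed in: The caddy hangs freely on the rail, the rail fully home in its hook (within 8 mm), its hook's middle within 12 mm horizontally of the middle of the mark's edge, within 0.2 rad of upright and at rest (x of caddy_seat in the frame of rail_mid between -0.008 and 0.008 m and z of caddy_seat in the frame of rail_mid between -0.008 and 0.008 m and horizontal distance between caddy_seat and mark_tip below 0.012 m and angle between caddy_seat's own z axis and vertical below 0.2 rad and linear speed of caddy below 0.03 m/s); the robot touches nothing.
It fails at once if the caddy is tipped by more than 0.6 rad (angle between caddy_seat's own z axis and vertical above 0.6 rad).
It fails at once if the bottle, the spanner or the hub is moved by more than 30 mm (distance of any of oil_bottle_mid, spanner_mid, hub_mid from where it was at the start of the episode above 0.03 m).
It also fails if it takes over 53 s, if anything falls off the work surface, if the arm or the gripper's body presses on something with over 40 N, if the wrist force passes 120 N, or if a joint passes its speed limit or range.

## Working session

There is one attempt and no reset: what is moved stays moved. The work goes in short steps, Python scripts to look and compute and a tool call to move; the robot and the scene stay as the last step left them, time stands still between calls to the robot, and variables do not carry over. Pictures are saved under pics/ and viewed, and the job is handed in when it is done.

Besides the shell and the picture viewer there is one more tool, called after "Call:" as name(argument=value, ...) on one line, values as JSON. carry_out: Moves the arm, as the interface text tells. Its arguments: {"type":"object","properties":{"series":{"type":"array","items":{"type":"number"}},"newtons":{"type":"number"}},"required":["series"]}

```bash
mkdir -p pics
cat > h.py <<'E'
import numpy as np, cv2, pickle, sys
from bench import arm
def grab(n,tag):
    d=arm.get_image(n); pickle.dump(d,open(f'pics/{tag}.pkl','wb'))
    cv2.imwrite(f'pics/{tag}.png',cv2.resize(d['img'][:,:,::-1],(800,600),interpolation=cv2.INTER_CUBIC)); return d
def load(tag): return pickle.load(open(f'pics/{tag}.pkl','rb'))
def K(d):
    f=192/np.tan(np.radians(d['vfov'])/2); return np.array([[f,0,d['cx']],[0,f,d['cy']],[0,0,1]])
def ray(d,u,v):
    p=cv2.undistortPoints(np.array([[[u,v]]],float),K(d),np.array(d['dist'],float))[0,0]
    R=np.array(d['R']);c=-R.T@np.array(d['t']); return c,R.T@np.array([p[0],p[1],1.])
def atz(d,u,v,z):
    c,r=ray(d,u,v); return c+r*(z-c[2])/r[2]
def dep(d,u,v):
    c,r=ray(d,u,v); return c+r*d['z_map'][int(round(v)),int(round(u))]
def tri(*L):
    A=np.zeros((3,3));b=np.zeros(3)
    for d,u,v in L:
        c,r=ray(d,u,v);r=r/np.linalg.norm(r);P=np.eye(3)-np.outer(r,r);A+=P;b+=P@c
    return np.linalg.solve(A,b)
def cloud(d):
    vv,uu=np.mgrid[0:384,0:512]
    p=cv2.undistortPoints(np.stack([uu.ravel(),vv.ravel()],1).astype(float)[:,None],K(d),np.array(d['dist'],float))[:,0]
    z=d['z_map'].ravel(); X=np.c_[p*z[:,None],z]; R=np.array(d['R'])
    W=(X-np.array(d['t']))@R; W[z==0]=np.nan; return W.reshape(384,512,3)
def proj(d,X):
    R=np.array(d['R']);rv=cv2.Rodrigues(R)[0]
    return cv2.projectPoints(np.array([X],float),rv,np.array(d['t'],float),K(d),np.array(d['dist'],float))[0].ravel()
def crop(d,u0,v0,u1,v1,name):
    im=d['img'][v0:v1,u0:u1,::-1]; s=min(800/im.shape[1],600/im.shape[0])
    cv2.imwrite(f'pics/{name}.png',cv2.resize(im,None,fx=s,fy=s,interpolation=cv2.INTER_CUBIC)); print(name,'scale',s)
E
python3 - <<'E'
from h import *
for n in('scene','top','wrist'):
    d=grab(n,n+'0'); print(n,-np.array(d['R']).T@np.array(d['t']),d['vfov'],d['dist'])
print(arm.get_obs())
E
```

```text
scene [ 1.50040914 -0.00753658  0.82101941] 56.31915658866601 [0.00327625 0.         0.         0.         0.        ]
top [ 0.30361988 -0.03061747  1.39835972] 47.389815002311934 [-0.11855974  0.          0.          0.          0.        ]
wrist [0.10654319 0.61879333 0.38378024] 58.45941689352924 [-0.04191348  0.          0.          0.          0.        ]
{'t': 0.15, 'qpos': array([ 1.16591330e+00,  2.21022916e-01,  1.52735913e+00, -2.93569260e-05,
        1.39462553e+00, -1.26110985e-01]), 'qvel': array([-0.00030459,  0.00071636, -0.00318194, -0.00090577,  0.00134004,
        0.00119313]), 'effort': array([ 9.91615707e-04, -4.95197189e+01, -3.87877142e+01,  6.98543200e-02,
        5.32605790e-02, -5.18801335e-05]), 'tool_pos': array([0.17186017, 0.60053407, 0.29139639]), 'ee_rot': array([ 0.70012757,  0.09775473,  0.70037037, -0.09872553]), 'contact_force': array([-0.43568596, -0.12107996,  0.29613225]), 'ft_torque': array([ 0.03000222,  0.02267041, -0.05125939]), 'opening': 0.0870655867045192}
```

View pics/scene0.png

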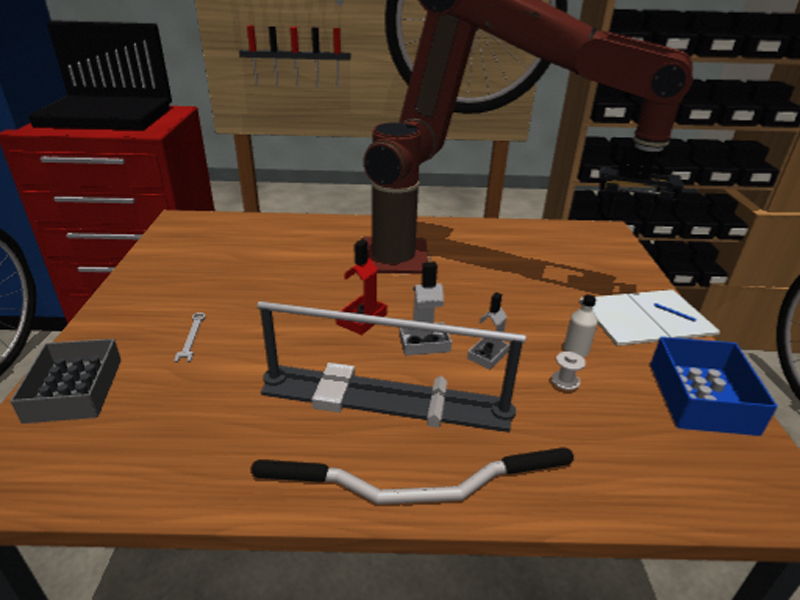

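View pics/top0.png

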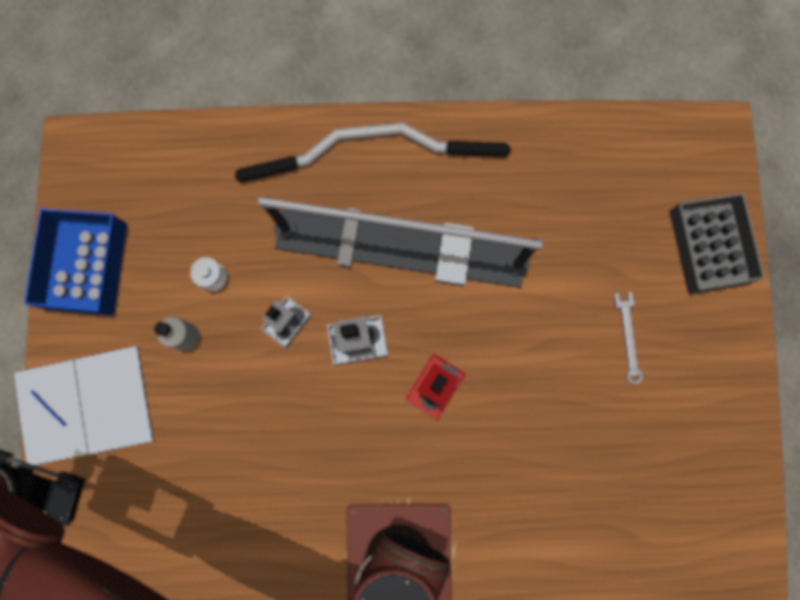

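View pics/wrist0.png

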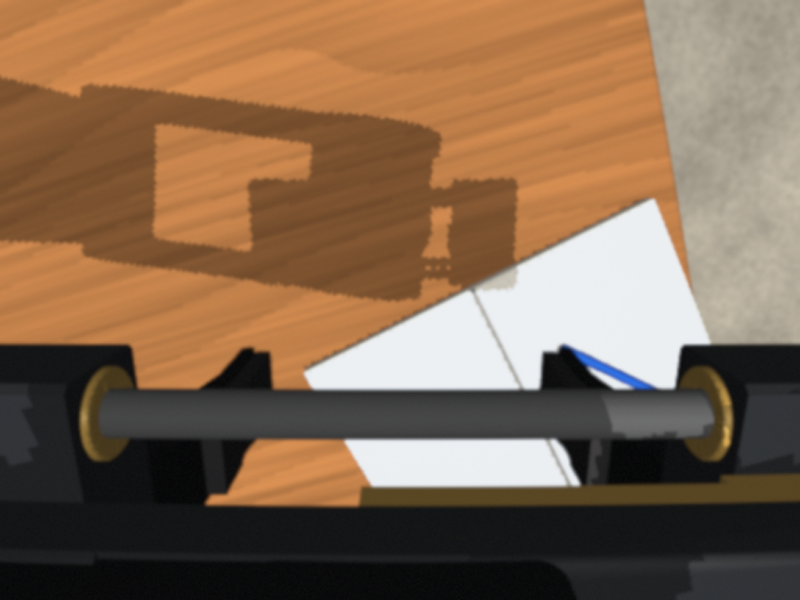

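Caddy candidates in the scene view (800x600 px) are red (362,290), large grey (428,310) and small grey (492,335). The target is the large grey one, which appears at (356,340) in the top view. I'll check it close up.

Run:
```python
from h import *
s=load('scene0');t=load('top0')
crop(s,230,155,340,245,'c_s'); crop(t,160,180,290,275,'c_t'); crop(s,150,180,350,285,'c_rail'); crop(t,150,115,360,195,'c_trail')
```

```text
c_s scale 6.666666666666667
c_t scale 6.153846153846154
c_rail scale 4.0
c_trail scale 3.8095238095238093
```

View pics/c_s.png

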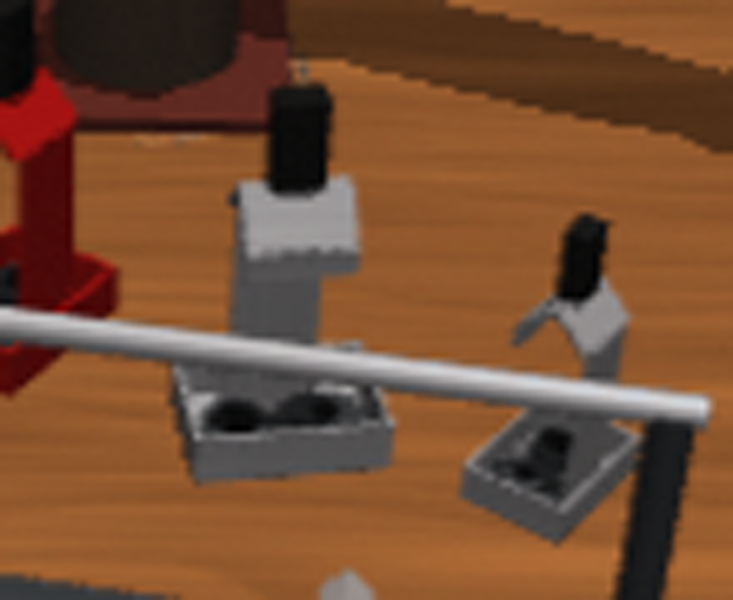

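View pics/c_t.png

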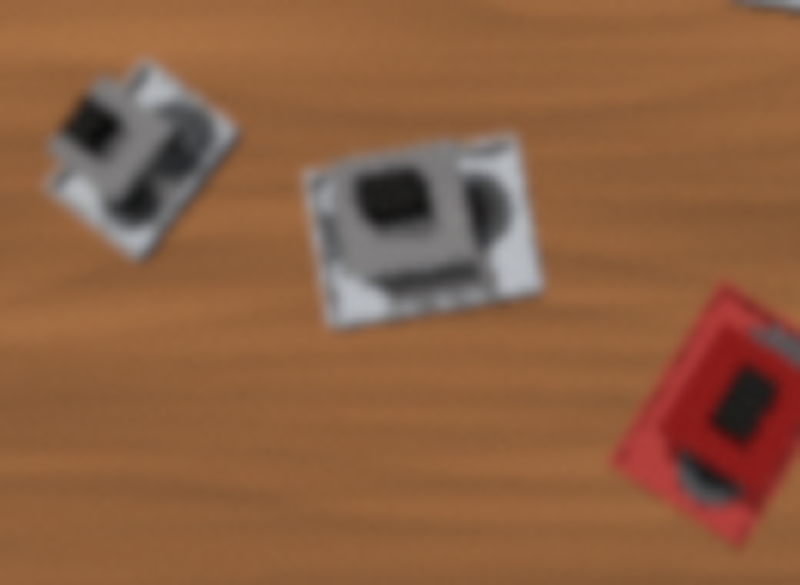

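View pics/c_rail.png

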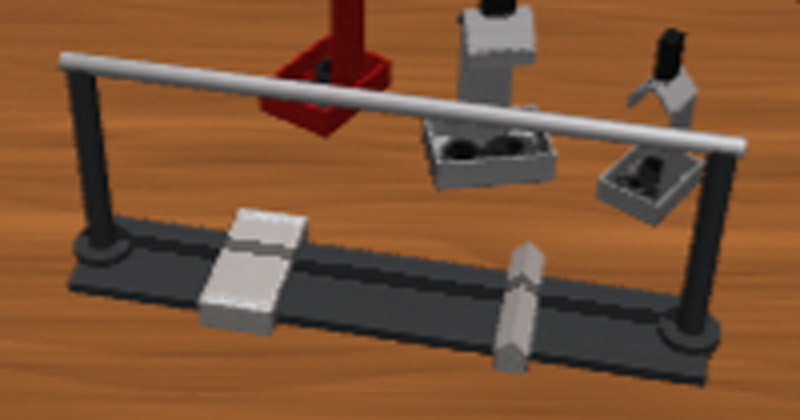

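View pics/c_trail.png

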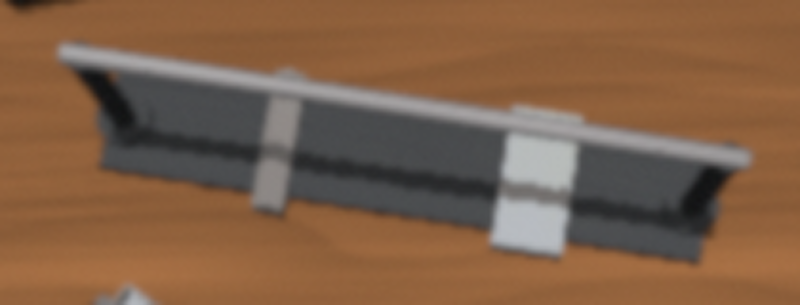

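Run:
```python
from h import *
np.set_printoptions(precision=4,suppress=True)
s=load('scene0');t=load('top0')
cs=lambda x,y,k,u,v:((x+.5)/k-.5+u,(y+.5)/k-.5+v)
S=lambda x,y:(s,)+cs(x,y,4,150,180); T=lambda x,y:(t,)+cs(x,y,3.8095,150,115)
A=tri(S(741,146),T(64,53)); B=tri(S(64,61),T(745,157)); print('rail ends',A,B,np.linalg.norm(A-B))
k=20/3
S2=lambda x,y:(s,)+cs(x,y,k,230,155); T2=lambda x,y:(t,)+cs(x,y,6.1538,160,180)
print('block top',tri(S2(300,93),T2(393,192)))
for n,p in dict(tray_corners=[(303,172),(518,135),(545,290),(332,325)]).items():
    for q in p: print(n,atz(*T2(*q),.03))
W=cloud(t)
# depth of black block
for p in [(393,192),(385,192),(400,200),(410,235)]: d,u,v=T2(*p); print('dep',W[int(round(v)),int(round(u))])
# mark & load points
print('mark ends', tri(S(525,244),T(290,72)),  atz(*S(525,244),.034),atz(*S(508,345),.034),atz(*T(290,72),.034),atz(*T(270,208),.034))
print('load corners S',[atz(*S(*q),.026) for q in [(240,210),(307,216),(274,318),(202,308)]])
print('load corners T',[atz(*T(*q),.026) for q in [(515,107),(583,118),(563,255),(491,245)]])
```

```text
rail ends [0.6715 0.2411 0.2018] [ 0.5818 -0.2647  0.2013] 0.51367856828382
block top [0.4309 0.0768 0.2185]
tray_corners [0.4622 0.1389 0.03  ]
tray_corners [0.4796 0.0283 0.03  ]
tray_corners [0.3999 0.0154 0.03  ]
tray_corners [0.3836 0.1241 0.03  ]
dep [0.4303 0.0769 0.2183]
dep [0.4303 0.0796 0.219 ]
dep [0.4272 0.0712 0.2212]
dep [0.4166 0.074  0.1575]
mark ends [0.6794 0.0848 0.1108] [0.5901 0.1027 0.034 ] [0.708  0.0826 0.034 ] [0.7013 0.0841 0.034 ] [0.584  0.1012 0.034 ]
load corners S [array([ 0.545 , -0.1398,  0.026 ]), array([ 0.551 , -0.0817,  0.026 ]), array([ 0.6762, -0.0994,  0.026 ]), array([ 0.6668, -0.1572,  0.026 ])]
load corners T [array([ 0.6692, -0.1061,  0.026 ]), array([ 0.6586, -0.1634,  0.026 ]), array([ 0.5412, -0.143 ,  0.026 ]), array([ 0.5507, -0.083 ,  0.026 ])]
```

```bash
cat >> h.py <<'E'
from scipy.spatial.transform import Rotation as Ro
def Rt(o): q=o['ee_rot']; return Ro.from_quat([q[1],q[2],q[3],q[0]])
def plan(goal_grasp,yaw_y,o=None):
    """goal: grasp point world; jaw axis (tool y) at world angle yaw_y rad. prints shift in current tool frame, rotvec in tool frame (norm units)"""
    o=o or arm.get_obs(); R=Rt(o)
    y=np.array([np.cos(yaw_y),np.sin(yaw_y),0]); x=np.array([0,0,-1.]); G=Ro.from_matrix(np.c_[x,y,np.cross(x,y)])
    tcp=np.array(goal_grasp)-0.051*x
    rv=(R.inv()*G).as_rotvec(); sh=R.inv().apply(tcp-o['tool_pos'])
    print('t',round(o['t'],2),'tcp',o['tool_pos'].round(4),'grasp',(o['tool_pos']+.051*R.apply([1,0,0])).round(4),'jaw yaw',np.degrees(np.arctan2(*R.apply([0,1,0])[1::-1])).round(2))
    print('shift now-frame /0.15',(sh/.15).round(3),' after-turn frame',(G.inv().apply(tcp-o['tool_pos'])/.15).round(3),' rot/30deg',np.degrees(rv/30).round(3),'opening',o['opening'],'F',o['contact_force'].round(2))
E
python3 - <<'E'
from h import *
o=arm.get_obs(); print(Rt(o).as_matrix().round(3))
for a in (98.7,-81.3): plan([.431,.0767,.36],np.radians(a),o)
w=load('wrist0'); print((np.array(w['R'])@Rt(o).as_matrix()).round(3), Rt(o).inv().apply(-np.array(w['R']).T@np.array(w['t'])-o['tool_pos']))
E
```

```text
[[-0.001  0.275  0.961]
 [-0.001  0.961 -0.275]
 [-1.    -0.001 -0.   ]]
t 0.15 tcp [0.1719 0.6005 0.2914] grasp [0.1718 0.6005 0.2404] jaw yaw 74.03
shift now-frame /0.15 [-0.794 -2.883  2.622]  after-turn frame [-0.797 -3.713  1.179]  rot/30deg [-0.822 -0.001  0.003] opening 0.0870655867045192 F [-0.44 -0.12  0.3 ]
t 0.15 tcp [0.1719 0.6005 0.2914] grasp [0.1718 0.6005 0.2404] jaw yaw 74.03
shift now-frame /0.15 [-0.794 -2.883  2.622]  after-turn frame [-0.797  3.713 -1.179]  rot/30deg [5.178e+00 4.000e-03 1.000e-03] opening 0.0870655867045192 F [-0.44 -0.12  0.3 ]
[[ 0.001  1.     0.   ]
 [-0.25   0.     0.968]
 [ 0.968 -0.001  0.25 ]] [-0.09237304 -0.00054892 -0.06783365]
```

Call:
carry_out(series=[-0.2,0,0,-0.2055,0,0,1,-0.2,0,0,-0.2055,0,0,1,-0.2,0,0,-0.2055,0,0,1,-0.2,0,0,-0.2055,0,0,1,0,-0.24,0.076,0,0,0,1,0,-0.24,0.076,0,0,0,1,0,-0.24,0.076,0,0,0,1,0,-0.24,0.076,0,0,0,1])

```text
t: 0.82
tool_pos: [0.239, 0.464, 0.4119]
ee_rot: [0.705, -0.054, 0.705, 0.054]
contact_force: [1.5, -0.9, 0.2]
opening: 0.087
```

Call:
carry_out(series=[0,-0.24,0.076,0,0,0,1,0,-0.24,0.076,0,0,0,1,0,-0.24,0.076,0,0,0,1,0,-0.24,0.076,0,0,0,1,0,-0.24,0.076,0,0,0,1,0,-0.24,0.076,0,0,0,1,0,0,0,0,0,0,1,0,0,0,0,0,0,1])

```text
t: 1.48
tool_pos: [0.3398, 0.2607, 0.4122]
ee_rot: [0.705, -0.052, 0.705, 0.052]
contact_force: [-0.2, 1.0, 0.2]
opening: 0.0871
```

Run:
```python
from h import *
grab('wrist','wrist1'); plan([.431,.0767,.36],np.radians(98.7))
```

```text
t 1.53 tcp [0.3393 0.2618 0.4122] grasp [0.3393 0.2618 0.3612] jaw yaw 98.54
shift now-frame /0.15 [ 0.007 -1.311  0.421]  after-turn frame [ 0.008 -1.312  0.418]  rot/30deg [-0.005 -0.    -0.001] opening 0.08714991139855809 F [ 0.65  0.41 -0.24]
```

View pics/wrist1.png

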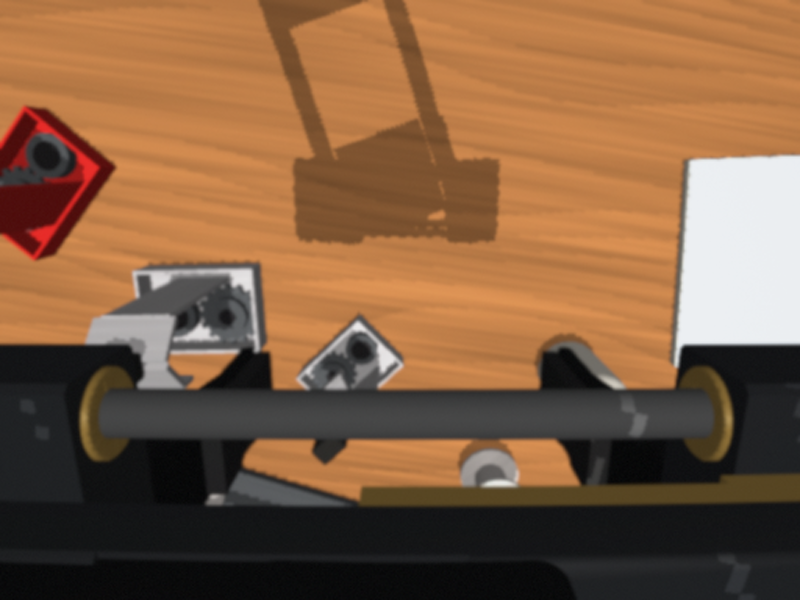

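Call:
carry_out(series=[0,-0.262,0.084,0,0,0,1,0,-0.262,0.084,0,0,0,1,0,-0.262,0.084,0,0,0,1,0,-0.262,0.084,0,0,0,1,0,-0.262,0.084,0,0,0,1,0,0,0,0,0,0,1,0,0,0,0,0,0,1])

```text
t: 2.12
tool_pos: [0.4315, 0.0772, 0.4117]
ee_rot: [0.705, -0.052, 0.706, 0.053]
contact_force: [-0.2, 0.4, 0.0]
opening: 0.087
```

Run:
```python
from h import *
d=grab('wrist','wrist2');grab('scene','scene2'); plan([.431,.0767,.193],np.radians(98.7))
s=load('scene2')
crop(s,230,100,340,245,'c_s2')
w1=load('wrist1'); 
for c in [(.0),]:pass
q=lambda d,x,y:atz(d,(x+.5)*.64-.5,(y+.5)*.64-.5,.03)
print(q(w1,135,270),q(w1,258,262),q(w1,265,350))
```

```text
t 2.22 tcp [0.4307 0.079  0.412 ] grasp [0.4307 0.079  0.361 ] jaw yaw 98.77
shift now-frame /0.15 [ 1.12  -0.016  0.   ]  after-turn frame [ 1.12e+00 -1.50e-02 -1.00e-03]  rot/30deg [ 0.002 -0.001 -0.002] opening 0.08738498812064846 F [ 0.55 -0.06 -0.88]
c_s2 scale 4.137931034482759
[0.40050155 0.01959883 0.03      ] [0.37686353 0.1309142  0.03      ] [0.45963236 0.14396281 0.03      ]
```

View pics/wrist2.png

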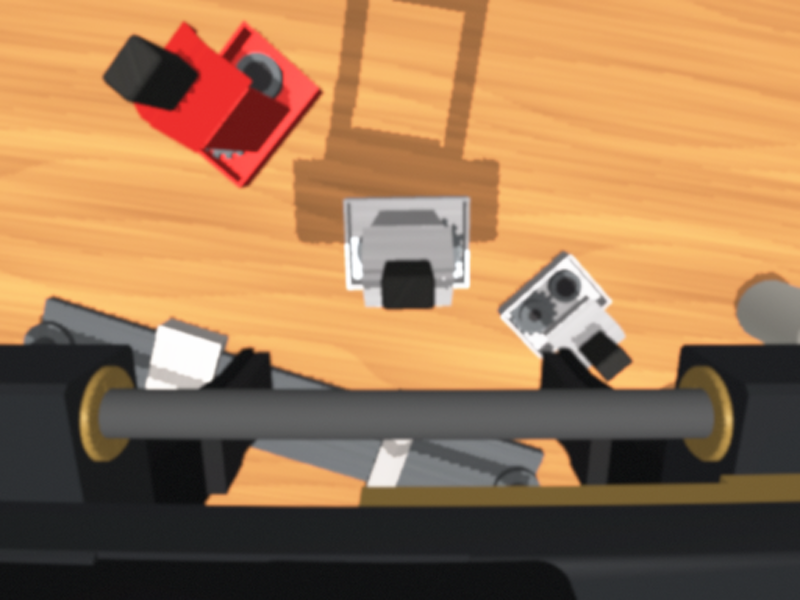

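View pics/c_s2.png

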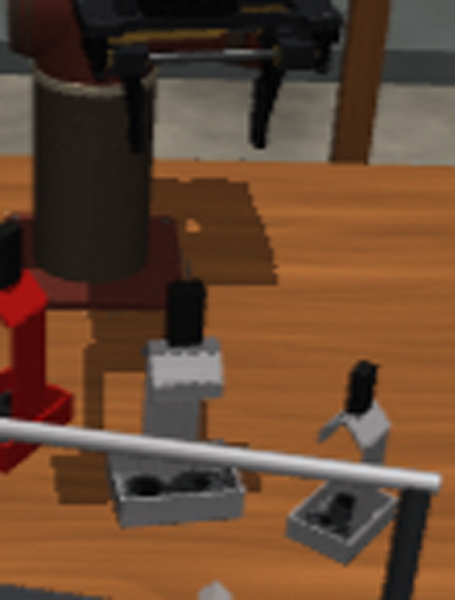

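Run:
```python
from h import *
d=load('wrist2'); W=cloud(d)
q=lambda x,y,z:atz(d,(x+.5)*.64-.5,(y+.5)*.64-.5,z).round(4)
print('top front',q(382,308,.219),q(434,308,.219),'tray back edge',q(345,199,.03),q(470,198,.03),'front',q(346,286,.03),q(469,288,.03))
m=(W[...,2]>.212)&(W[...,2]<.225)&(abs(W[...,0]-.431)<.04)&(abs(W[...,1]-.077)<.04)
P=W[m];r=cv2.minAreaRect((P[:,:2]*1000).astype(np.float32)); print(len(P),P.mean(0),r)
crop(d,200,110,320,205,'c_w2')
```

```text
top front [0.4423 0.0651 0.219 ] [0.4381 0.0934 0.219 ] tray back edge [0.4012 0.0185 0.03  ] [0.3842 0.1262 0.03  ] front [0.4783 0.0289 0.03  ] [0.4636 0.1396 0.03  ]
796 [0.43065343 0.07782776 0.21852113] ((431.1850280761719, 77.94841003417969), (19.48381805419922, 29.50726318359375), 8.717211723327637)
c_w2 scale 6.315789473684211
```

View pics/c_w2.png

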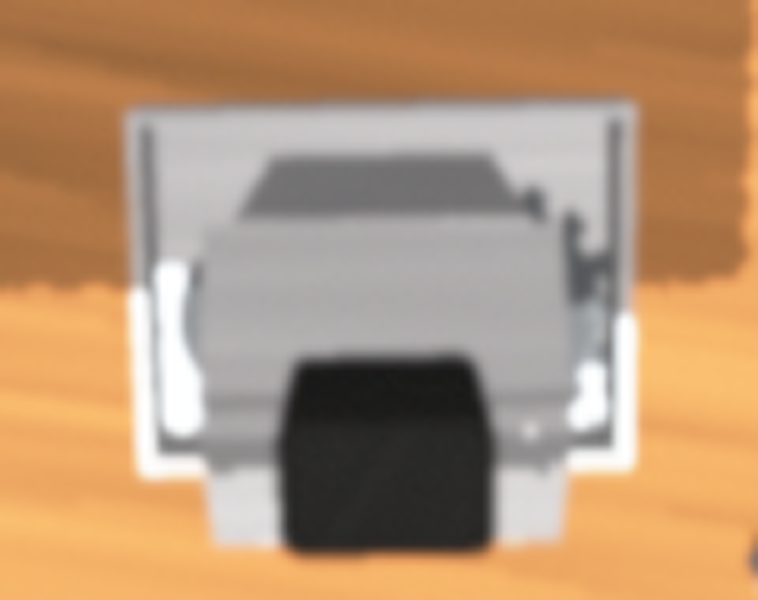

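Call:
carry_out(series=[0.22,0,0,0,0,0,1,0.22,0,0,0,0,0,1,0.22,0,0,0,0,0,1,0.22,0,0,0,0,0,1,0.15,0,0,0,0,0,1,0.07,0,0,0,0,0,1,0,0,0,0,0,0,1,0,0,0,0,0,0,1])

```text
t: 2.88
tool_pos: [0.431, 0.0787, 0.248]
ee_rot: [0.705, -0.054, 0.705, 0.054]
contact_force: [-0.9, 0.4, -0.4]
opening: 0.087
```

Run:
```python
from h import *
grab('wrist','wrist3');plan([.431,.0778,.195],np.radians(98.7))
```

```text
t 2.93 tcp [0.4318 0.0784 0.249 ] grasp [0.4319 0.0784 0.198 ] jaw yaw 98.79
shift now-frame /0.15 [ 0.02  -0.003 -0.006]  after-turn frame [ 0.02  -0.003 -0.006]  rot/30deg [0.003 0.005 0.001] opening 0.08697072104994379 F [ 0.27  0.55 -0.23]
```

View pics/wrist3.png

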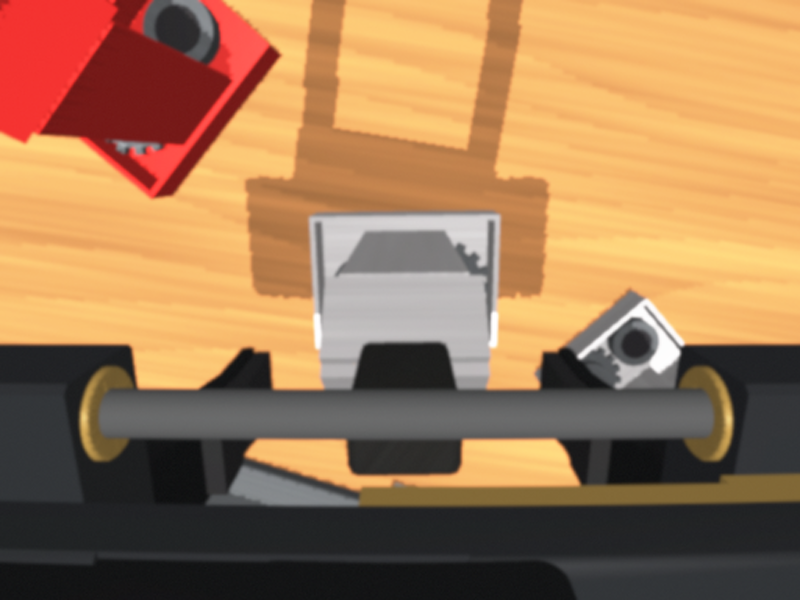

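Call:
carry_out(series=[0.02,0,0,0,0,0,1,0,0,0,0,0,0,0,0,0,0,0,0,0,0,0,0,0,0,0,0,0,0,0,0,0,0,0,0,0,0,0,0,0,0,0,0,0,0,0,0,0,0,0,0,0,0,0,0,0], newtons=30)

```text
t: 3.6
tool_pos: [0.431, 0.0774, 0.2442]
ee_rot: [0.705, -0.053, 0.705, 0.053]
contact_force: [0.1, 0.4, 0.2]
opening: 0.0483
```

Run:
```python
from h import *
plan([.431,.0778,.195],np.radians(98.7)); print(arm.get_obs()['contact_force'])
```

```text
t 3.6 tcp [0.431  0.0774 0.2442] grasp [0.431  0.0774 0.1932] jaw yaw 98.67
shift now-frame /0.15 [-0.012  0.003  0.   ]  after-turn frame [-0.012  0.003  0.   ]  rot/30deg [-0.001 -0.     0.   ] opening 0.048292568692291406 F [0.1  0.43 0.25]
[0.09550068 0.43109911 0.24752795]
```

Call:
carry_out(series=[0,0,0,0,0,0,0,0,0,0,0,0,0,0,0,0,0,0,0,0,0,0,0,0,0,0,0,0,0,0,0,0,0,0,0,0,0,0,0,0,0,0])

```text
t: 4.1
tool_pos: [0.431, 0.0775, 0.2441]
ee_rot: [0.705, -0.053, 0.705, 0.054]
contact_force: [-0.9, 1.1, -1.1]
opening: 0.0298
```

Call:
carry_out(series=[-0.07,0,0,0,0,0,0,-0.14,0,0,0,0,0,0,-0.14,0,0,0,0,0,0,-0.14,0,0,0,0,0,0,-0.14,0,0,0,0,0,0,-0.07,0,0,0,0,0,0,0,0,0,0,0,0,0,0,0,0,0,0,0,0])

```text
t: 4.77
tool_pos: [0.4309, 0.0774, 0.349]
ee_rot: [0.705, -0.054, 0.705, 0.054]
contact_force: [-0.6, 0.1, -5.8]
opening: 0.0301
```

Run:
```python
from h import *
grab('scene','scene4'); t=load('top0')
W=cloud(t); m=(t['img'][...,0]>110)&(t['img'][...,1]<60)&(W[...,0]>.25)
P=W[m]; print('red',P.min(0),P.max(0))
plan([.499,-.103,.195+.105],np.radians(80))
```

```text
red [ 0.27598873 -0.13506252 -0.00224306] [ 0.39899709 -0.02334228  0.1686281 ]
t 4.82 tcp [0.4304 0.0774 0.3479] grasp [0.4303 0.0774 0.2969] jaw yaw 98.69
shift now-frame /0.15 [-0.021 -1.258  0.27 ]  after-turn frame [-0.021 -1.105  0.659]  rot/30deg [ 0.623 -0.004  0.   ] opening 0.029802189432154146 F [-0.31  0.53 -5.95]
```

View pics/scene4.png

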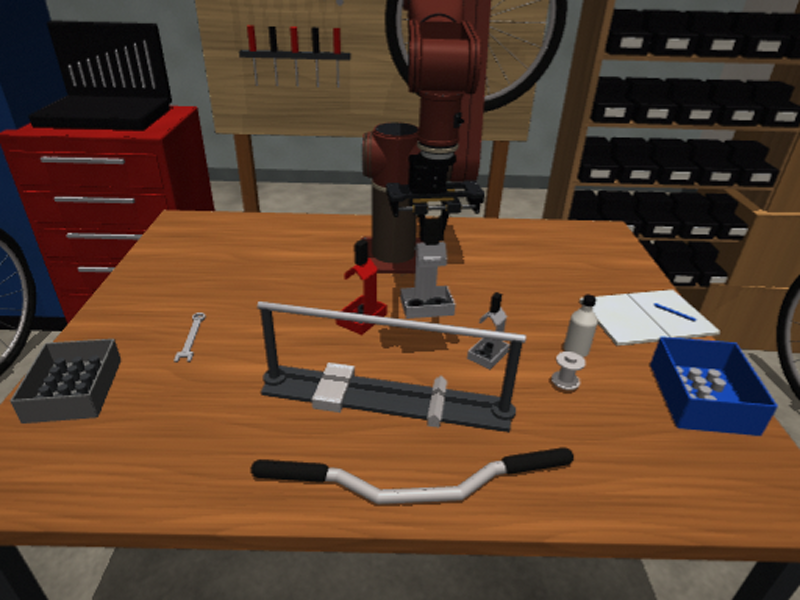

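Call:
carry_out(series=[0,-0.06,0.1,0.156,0,0,0,0,-0.08,0.12,0.156,0,0,0,0,-0.08,0.12,0.156,0,0,0,0,-0.08,0.1,0.156,0,0,0,0,-0.16,0.05,0,0,0,0,0,-0.16,0.05,0,0,0,0,0,-0.1,0.03,0,0,0,0,0,0,0,0,0,0,0])

```text
t: 5.48
tool_pos: [0.5054, -0.0336, 0.3466]
ee_rot: [0.703, 0.062, 0.706, -0.063]
contact_force: [0.1, 1.5, -5.2]
opening: 0.0301
```

Run:
```python
from h import *
plan([.499,-.103,.195+.105],np.radians(80))
```

```text
t 5.48 tcp [ 0.5054 -0.0336  0.3466] grasp [ 0.5052 -0.0337  0.2956] jaw yaw 79.79
shift now-frame /0.15 [-0.028 -0.463  0.04 ]  after-turn frame [-0.029 -0.463  0.038]  rot/30deg [-0.007 -0.007  0.003] opening 0.030059980817557234 F [ 0.07  1.54 -5.16]
```

Call:
carry_out(series=[-0.02,-0.1,0.01,0,0,0,0,0,-0.15,0.01,0,0,0,0,0,-0.15,0.02,0,0,0,0,0,-0.06,0,0,0,0,0,0,0,0,0,0,0,0,0,0,0,0,0,0,0,0,0,0,0,0,0,0])

```text
t: 6.07
tool_pos: [0.4996, -0.0988, 0.3515]
ee_rot: [0.704, 0.062, 0.705, -0.061]
contact_force: [0.1, 0.3, -4.5]
opening: 0.0297
```

Run:
```python
from h import *
np.set_printoptions(precision=4,suppress=True)
t=grab('top','top5');s=grab('scene','scene5')
plan([.607,-.122,.195+.105],np.radians(80))
crop(t,160,115,370,215,'c_t5');crop(s,150,130,350,285,'c_s5')
# rail fit from depth clouds
for n,d in(('top',t),('scene',s)):
    W=cloud(d); c=W.reshape(-1,3)
    a=np.array([.627,-.012]);u=np.array([.1746,.9846]);n2=np.array([u[1],-u[0]])
    q=(c[:,:2]-a); l=q@u; e=q@n2
    m=(abs(e)<.03)&(abs(l)<.27)&(c[:,2]>.19)&(c[:,2]<.22)&((l>0)|(n=='top'))
    P=c[m]; f=np.polyfit(P[:,1],P[:,0],1); print(n,m.sum(),'x=%.4f*y+%.4f'%tuple(f),'yaw',np.degrees(np.arctan(f[0])),P[:,2].max(), l[m].min(),l[m].max())
```

```text
t 6.17 tcp [ 0.4998 -0.0988  0.3519] grasp [ 0.4997 -0.0987  0.3009] jaw yaw 80.03
shift now-frame /0.15 [ 0.006 -0.029  0.731]  after-turn frame [ 0.006 -0.028  0.731]  rot/30deg [ 0.001 -0.001 -0.001] opening 0.029871259678257708 F [ 0.54  0.11 -4.52]
c_t5 scale 3.8095238095238093
c_s5 scale 3.870967741935484
top 628 x=0.1815*y+0.6265 yaw 10.286225631733025 0.2149862985968408 -0.2600238593857419 0.25753758558730316
scene 500 x=0.1803*y+0.6325 yaw 10.223258908628257 0.21072785950574024 0.0002924993447162718 0.25934615943448774
```

View pics/c_t5.png

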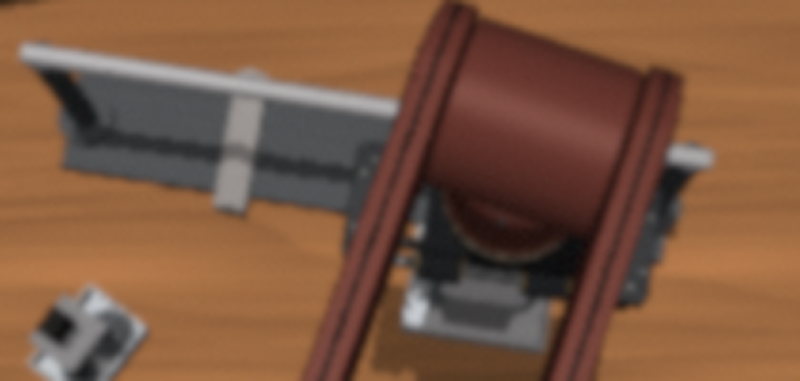

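View pics/c_s5.png

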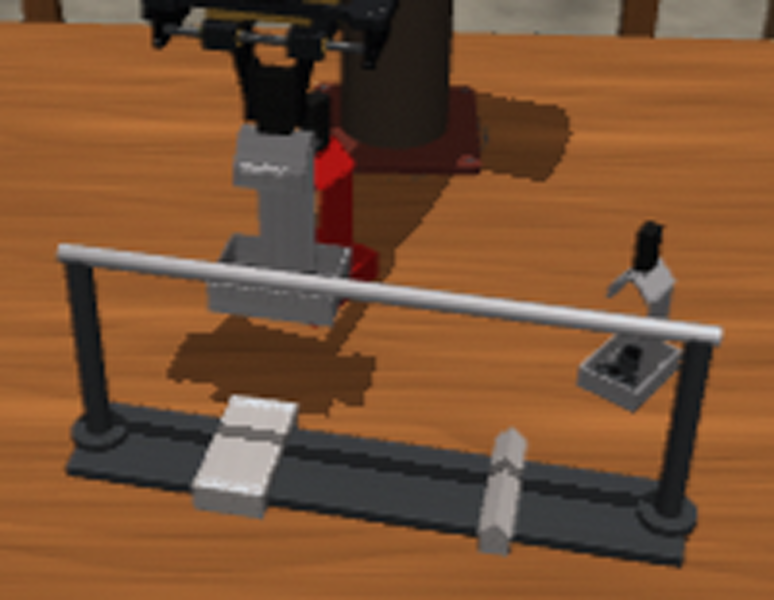

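Call:
carry_out(series=[0,-0.03,0.07,0,0,0,0,0,0,0.13,0,0,0,0,0,0,0.15,0,0,0,0,0,0,0.15,0,0,0,0,0,0,0.13,0,0,0,0,0,0,0.1,0,0,0,0,0,0,0,0,0,0,0,0,0,0,0,0,0,0])

```text
t: 6.83
tool_pos: [0.6071, -0.1225, 0.3514]
ee_rot: [0.704, 0.062, 0.705, -0.061]
contact_force: [-0.2, 0.1, -5.4]
opening: 0.03
```

Run:
```python
from h import *
s=grab('scene','scene6');grab('wrist','wrist6')
plan([.607,-.122,.195+.05],np.radians(80))
crop(s,150,130,350,285,'c_s6')
```

```text
t 6.93 tcp [ 0.6064 -0.1226  0.3519] grasp [ 0.6063 -0.1226  0.3009] jaw yaw 80.01
shift now-frame /0.15 [0.372 0.005 0.004]  after-turn frame [0.372 0.005 0.004]  rot/30deg [ 0.    -0.002 -0.   ] opening 0.02952177611405839 F [ 0.18  0.34 -5.63]
c_s6 scale 3.870967741935484
```

View pics/c_s6.png

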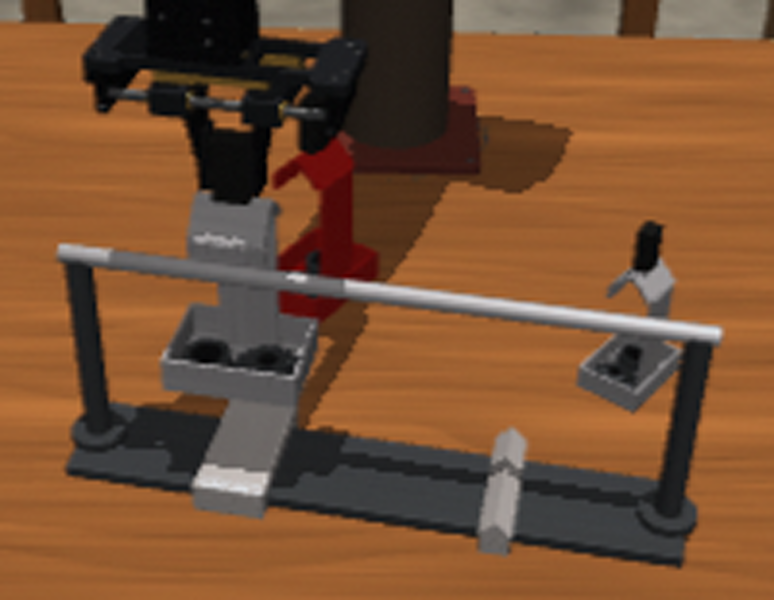

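View pics/wrist6.png

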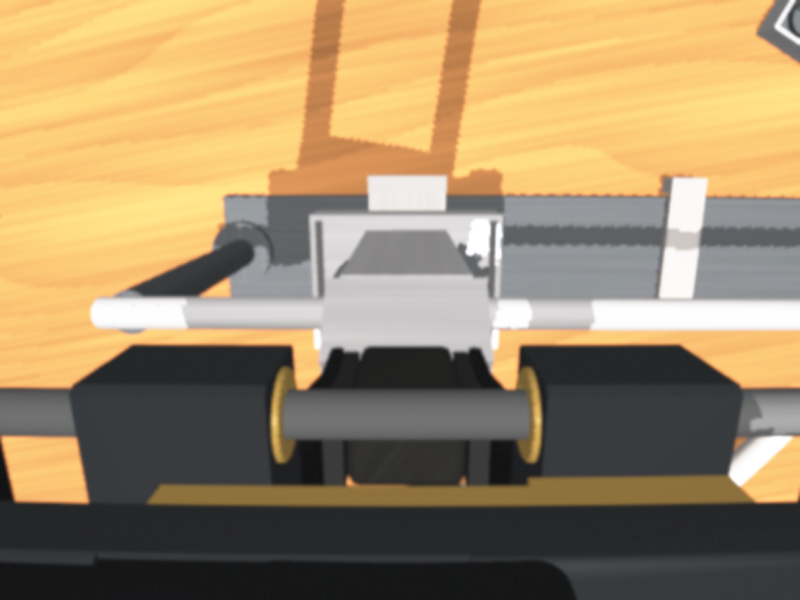

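Run:
```python
from h import *
np.set_printoptions(precision=4,suppress=True)
d=load('wrist6'); q=lambda x,y,z:atz(d,(x+.5)*.64-.5,(y+.5)*.64-.5,z).round(4)
print('rail axis',q(140,313,.202),q(560,313,.202),q(780,313,.202))
print('railfit x at those y',[.629+.181*q(x,313,.202)[1] for x in(140,560,780)])
print('mark back end',q(687,177,.034),'load back',q(368,177,.026),q(447,177,.026))
ux=np.array([.984,-.178])
print('mark',q(687,177,.034)[:2]+.06*ux,'load',(q(368,177,.026)+q(447,177,.026))[:2]/2+.06*ux)
```

```text
rail axis [ 0.5846 -0.2471  0.202 ] [ 0.619  -0.0515  0.202 ] [0.6376 0.0536 0.202 ]
railfit x at those y [np.float64(0.5842749), np.float64(0.6196785), np.float64(0.6387016)]
mark back end [0.5845 0.0966 0.034 ] load back [ 0.5439 -0.1412  0.026 ] [ 0.5543 -0.082   0.026 ]
mark [0.6435 0.0859] load [ 0.6081 -0.1223]
```

Call:
carry_out(series=[0.06,0,0,0,0,0,0,0.09,0,0,0,0,0,0,0.09,0,0,0,0,0,0,0.06,0,0,0,0,0,0,0.03,0,0,0,0,0,0,0.02,0,0,0,0,0,0,0,0,0,0,0,0,0])

```text
t: 7.52
tool_pos: [0.6064, -0.1233, 0.2986]
ee_rot: [0.704, 0.062, 0.705, -0.062]
contact_force: [0.6, 0.8, -5.0]
opening: 0.0297
```

Run:
```python
from h import *
s=grab('scene','scene7')
plan([.607,-.122,.195+.05],np.radians(80))
crop(s,150,130,350,285,'c_s7')
```

```text
t 7.57 tcp [ 0.6068 -0.1234  0.2995] grasp [ 0.6067 -0.1234  0.2485] jaw yaw 79.96
shift now-frame /0.15 [ 0.023  0.009 -0.   ]  after-turn frame [ 0.023  0.009 -0.   ]  rot/30deg [-0.001 -0.001 -0.   ] opening 0.02981610272100874 F [-0.19 -0.16 -5.46]
c_s7 scale 3.870967741935484
```

View pics/c_s7.png

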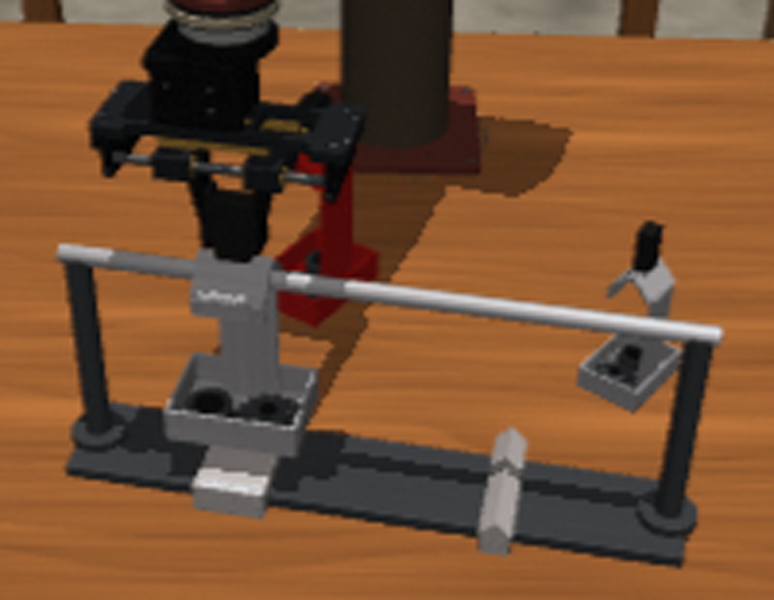

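Rail is in the hook. The full weight is still on the arm, so I'll lower in small steps.

Call:
carry_out(series=[0.013,0,0,0,0,0,0,0.01,0,0,0,0,0,0,0,0,0,0,0,0,0,0,0,0,0,0,0,0])

```text
t: 7.9
tool_pos: [0.6069, -0.1234, 0.2966]
ee_rot: [0.705, 0.062, 0.704, -0.062]
contact_force: [0.5, -0.5, -5.5]
opening: 0.0299
```

Call:
carry_out(series=[0.01,0,0,0,0,0,0,0.01,0,0,0,0,0,0,0,0,0,0,0,0,0,0,0,0,0,0,0,0])

```text
t: 8.23
tool_pos: [0.607, -0.1234, 0.2952]
ee_rot: [0.705, 0.062, 0.704, -0.062]
contact_force: [-5.6, 1.0, 5.3]
opening: 0.03
```

Call:
carry_out(series=[0,0,-0.012,0,0,0,0,0,0,0,0,0,0,0,0,0,0,0,0,0,0])

```text
t: 8.48
tool_pos: [0.6057, -0.1232, 0.2942]
ee_rot: [0.705, 0.062, 0.703, -0.062]
contact_force: [0.8, -0.6, 2.8]
opening: 0.03
```

Call:
carry_out(series=[0,0,0,0,0,0,0.6,0,0,0,0,0,0,0.6,0,0,0,0,0,0,0.6,0,0,0,0,0,0,0.6,0,0,0,0,0,0,0.6,0,0,0,0,0,0,0.6])

```text
t: 8.98
tool_pos: [0.605, -0.1231, 0.2931]
ee_rot: [0.704, 0.062, 0.705, -0.062]
contact_force: [-0.2, -0.3, -0.0]
opening: 0.0516
```

Run:
```python
from h import *
s=grab('scene','scene8');grab('wrist','wrist8')
plan([.607,-.122,.195+.05],np.radians(80))
crop(s,150,130,350,285,'c_s8')
```

```text
t 9.08 tcp [ 0.605  -0.123   0.2932] grasp [ 0.605  -0.123   0.2422] jaw yaw 79.97
shift now-frame /0.15 [-0.019  0.009  0.012]  after-turn frame [-0.019  0.009  0.012]  rot/30deg [-0.001 -0.     0.   ] opening 0.051531797846103886 F [ 0.24  1.85 -0.42]
c_s8 scale 3.870967741935484
```

View pics/c_s8.png

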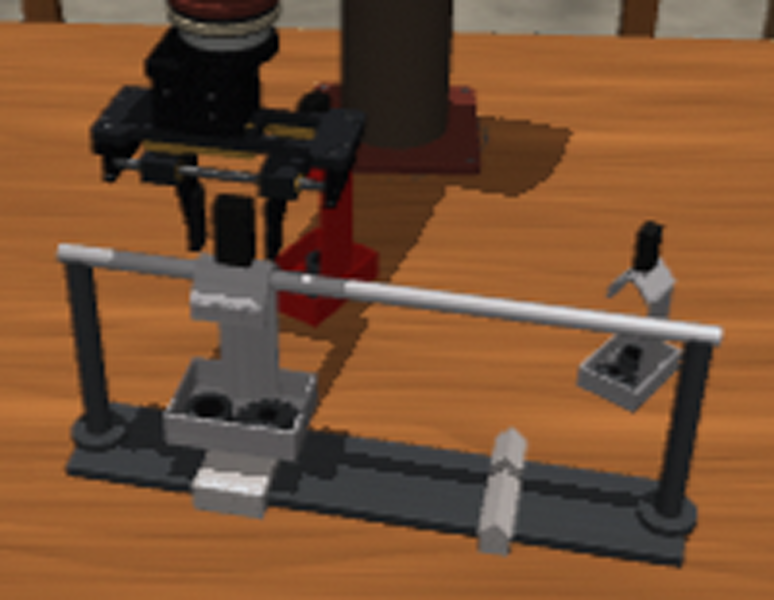

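View pics/wrist8.png

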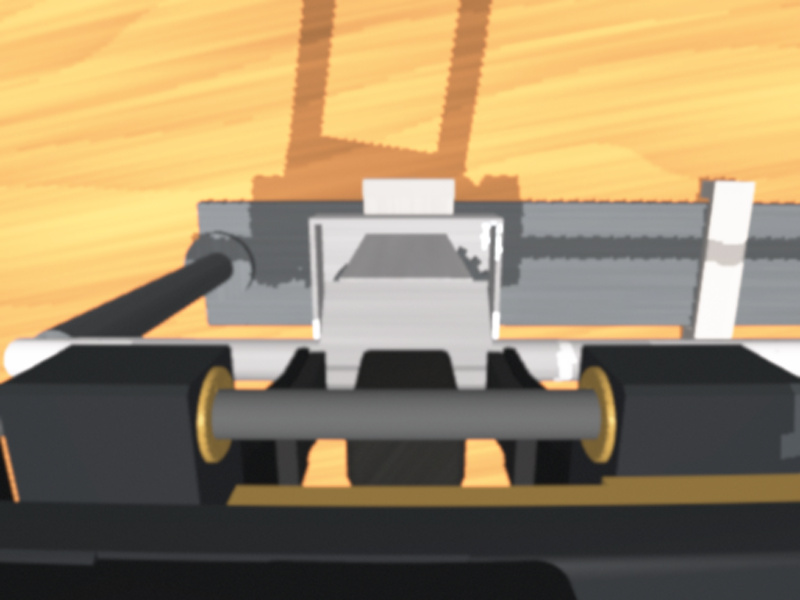

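Call:
carry_out(series=[0,0,0,0,0,0,0.6,0,0,0,0,0,0,0.6,-0.007,0,0,0,0,0,0,0,0,0,0,0,0,0,0,0,0,0,0,0,0,0,0,0,0,0,0,0,0,0,0,0,0,0,0,0,0,0,0,0,0,0], newtons=8)

```text
t: 9.75
tool_pos: [0.605, -0.1231, 0.2943]
ee_rot: [0.704, 0.062, 0.704, -0.062]
contact_force: [0.6, 0.4, 0.3]
opening: 0.0299
```

Run:
```python
from h import *
o=arm.get_obs();print(o['t'],o['tool_pos'],o['contact_force'],o['opening'])
```

```text
9.75 [ 0.60502668 -0.12310173  0.29433743] [0.61501839 0.36713281 0.2575365 ] 0.029942223971041806
```

Gripped lightly with almost no side load. Now the slide.

Call:
carry_out(series=[0,0.03,0,0,0,0,0,0,0.05,0,0,0,0,0,0,0.06,0,0,0,0,0,0,0.06,0,0,0,0,0,0,0.06,0,0,0,0,0,0,0.06,0,0,0,0,0,0,0.05,0,0,0,0,0,0,0.03,0,0,0,0,0])

```text
t: 10.42
tool_pos: [0.6157, -0.0628, 0.2944]
ee_rot: [0.705, 0.062, 0.704, -0.062]
contact_force: [-0.4, -5.3, 0.6]
opening: 0.03
```

Run:
```python
from h import *
s=grab('scene','scene9')
plan([.607,-.122,.195+.05],np.radians(80))
crop(s,150,130,350,285,'c_s9')
```

```text
t 10.47 tcp [ 0.6159 -0.0622  0.2944] grasp [ 0.6159 -0.0621  0.2434] jaw yaw 80.04
shift now-frame /0.15 [-0.011 -0.403  0.011]  after-turn frame [-0.011 -0.403  0.011]  rot/30deg [ 0.001  0.001 -0.002] opening 0.02967659045904203 F [ 0.95 -2.2   0.72]
c_s9 scale 3.870967741935484
```

View pics/c_s9.png

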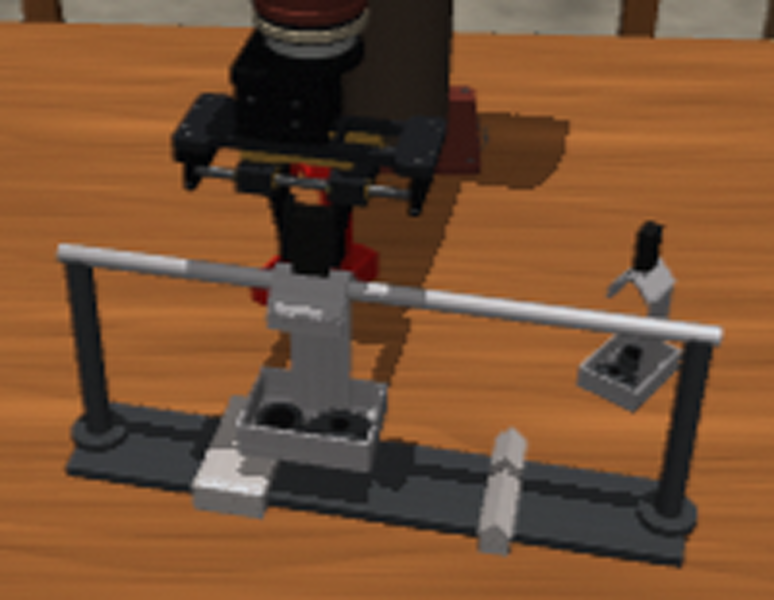

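Call:
carry_out(series=[0,0.04,0,0,0,0,0,0,0.07,0,0,0,0,0,0,0.08,0,0,0,0,0,0,0.08,0,0,0,0,0,0,0.08,0,0,0,0,0,0,0.08,0,0,0,0,0,0,0.07,0,0,0,0,0,0,0.04,0,0,0,0,0])

```text
t: 11.13
tool_pos: [0.6299, 0.0175, 0.2944]
ee_rot: [0.705, 0.062, 0.704, -0.061]
contact_force: [1.0, -4.1, -0.2]
opening: 0.0303
```

Call:
carry_out(series=[0,0.04,0,0,0,0,0,0,0.06,0,0,0,0,0,0,0.06,0,0,0,0,0,0,0.06,0,0,0,0,0,0,0.04,0,0,0,0,0,0,0.02,0,0,0,0,0,0,0,0,0,0,0,0])

```text
t: 11.72
tool_pos: [0.6372, 0.0582, 0.2944]
ee_rot: [0.705, 0.062, 0.704, -0.061]
contact_force: [2.8, -1.3, 0.1]
opening: 0.0303
```

Run:
```python
from h import *
s=grab('scene','scene10');w=grab('wrist','wrist10');t=grab('top','top10')
plan([.644,.0895,.195+.05],np.radians(80))
crop(s,220,170,340,260,'c_s10'); crop(t,150,110,270,200,'c_t10')
```

```text
t 11.87 tcp [0.6371 0.0581 0.2944] grasp [0.6372 0.0582 0.2434] jaw yaw 79.99
shift now-frame /0.15 [-0.01   0.214  0.009]  after-turn frame [-0.011  0.214  0.009]  rot/30deg [-0.     0.001 -0.004] opening 0.029724136729901218 F [ 2.9   2.15 -0.67]
c_s10 scale 6.666666666666667
c_t10 scale 6.666666666666667
```

View pics/c_s10.png

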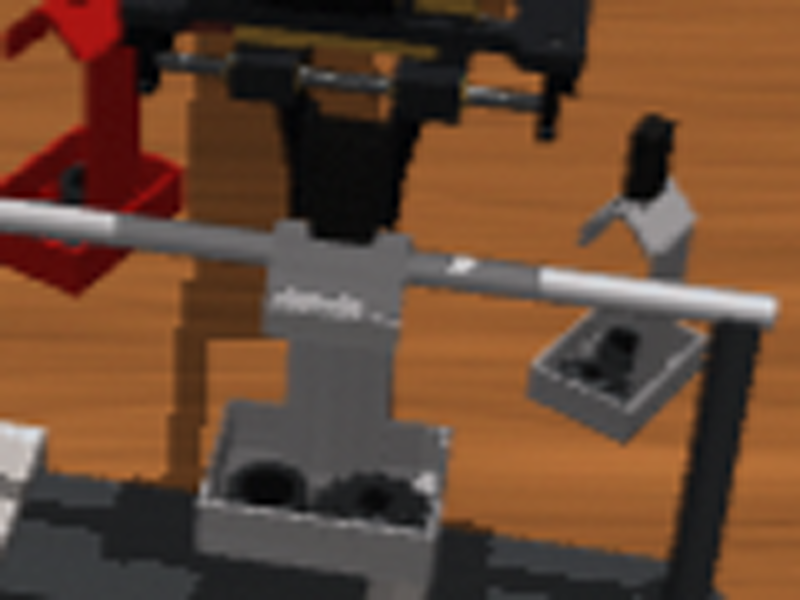

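View pics/wrist10.png

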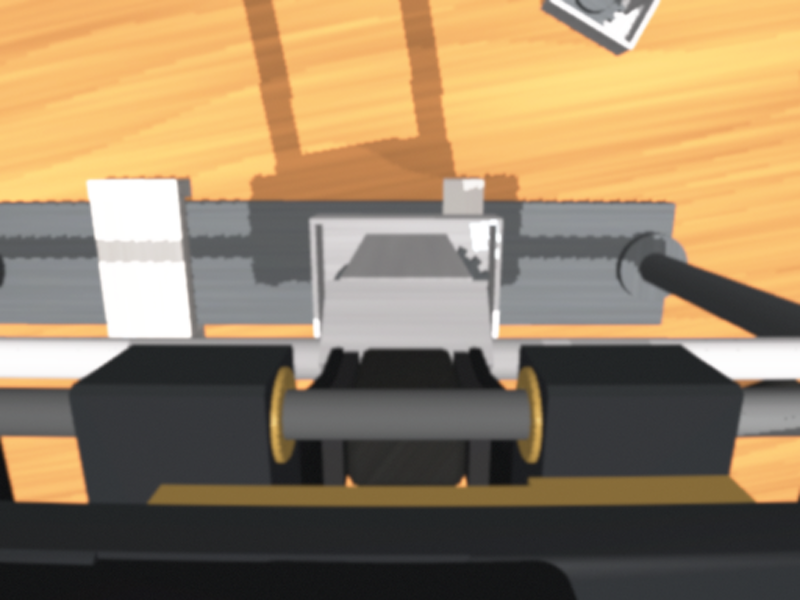

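View pics/c_t10.png

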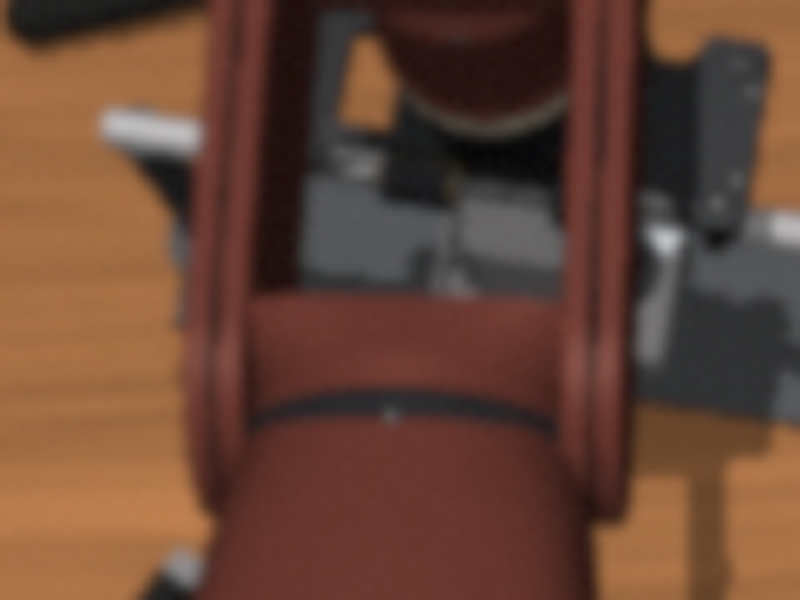

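Run:
```python
from h import *
d=load('wrist10'); crop(d,270,105,325,145,'c_w10'); crop(load('wrist8'),435,105,490,225,'c_w8'); crop(load('scene0'),265,230,300,275,'c_mk')
```

```text
c_w10 scale 14.545454545454545
c_w8 scale 5.0
c_mk scale 13.333333333333334
```

View pics/c_w10.png

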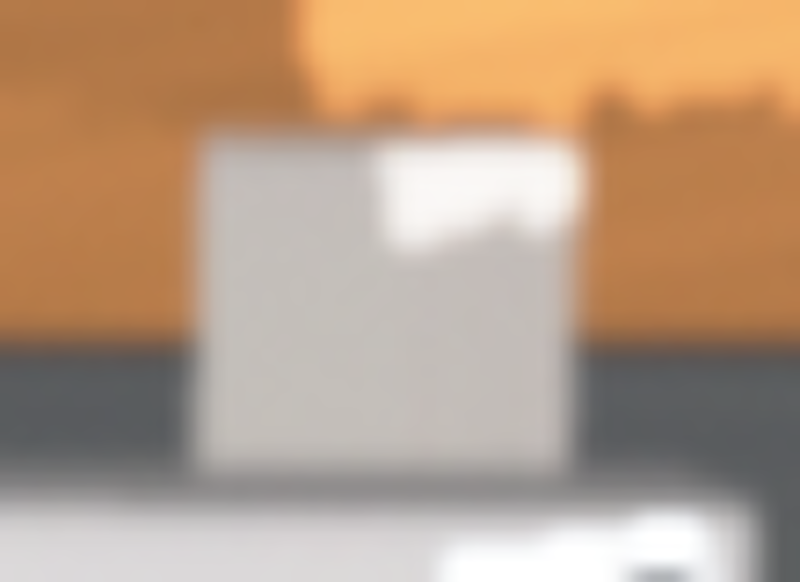

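View pics/c_w8.png

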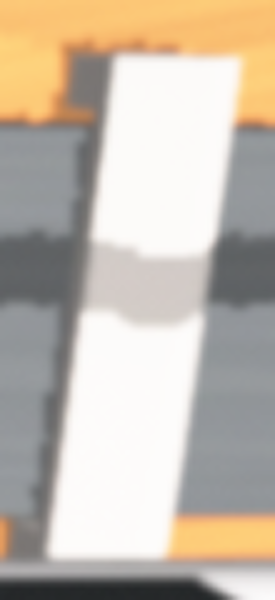

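View pics/c_mk.png

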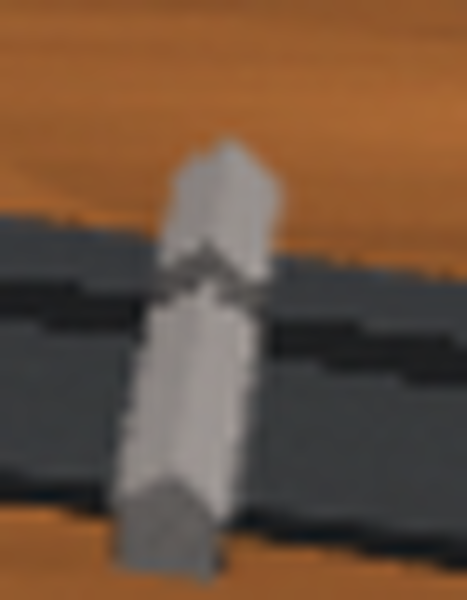

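Run:
```python
from h import *
np.set_printoptions(precision=4,suppress=True)
c=lambda x,y,k,u,v:((x+.5)/k-.5+u,(y+.5)/k-.5+v)
s0=load('scene0');w=load('wrist10')
a=atz(s0,*c(227,135,13.333,265,230),.034);b=atz(s0,*c(168,475,13.333,265,230),.034)
e=atz(w,*c(382,140,14.545,270,105),.034)
print('scene ends',a,b,'mid',(a+b)/2,'len',np.linalg.norm(a-b)); print('wrist back end',e, 'mid',e[:2]+.06*np.array([.984,-.178]))
print('tri back',tri((s0,)+c(227,135,13.333,265,230),(w,)+c(382,140,14.545,270,105)))
# caddy hook vs mark, in scene10: hook ends, tray
u=np.array([.178,.984]); n=np.array([.984,-.178])
for nm,p in(('scene',(a+b)/2),('wrist',np.r_[e[:2]+.06*n,0]),('tcp',np.array([.6372,.0582])),('loadtarget',np.array([.607,-.122]))): print(nm,'along',p[:2]@u,'across',p[:2]@n)
# caddy position measured from scene10 image for the same-camera comparison
s=load('scene10'); W=cloud(s)
m=(W[...,2]>.185)&(W[...,2]<.225)&(abs(W[...,0]-.65)<.05)&(abs(W[...,1]-.058)<.045)
P=W[m];P2=P[(P[:,:2]@n)>0.632]; print(len(P2),(P2[:,:2]@u).min(),(P2[:,:2]@u).max())
# seat px predicted
for z in(.2015,.16): print(proj(s,[.6372,.0582,z]))
cc=lambda x,y:c(x,y,6.6667,220,170)
l,r=atz(s,*cc(265,335),.174),atz(s,*cc(402,333),.174); print('lip bottom corners',l,r,(l[:2]@u+r[:2]@u)/2)
l,r=atz(s,*cc(197,497),.081),atz(s,*cc(438,520),.081); print('tray front top',l,r,(l[:2]@u+r[:2]@u)/2)
```

```text
scene ends [0.5851 0.1053 0.034 ] [0.7049 0.0843 0.034 ] mid [0.645  0.0948 0.034 ] len 0.12156919645054523
wrist back end [0.5859 0.104  0.034 ] mid [0.645  0.0933]
tri back [0.5859 0.1046 0.0347]
scene along 0.20810922177980506 across 0.617791920417197
wrist along 0.20660896858921185 across 0.6180505740281323
tcp along 0.1706904 across 0.6166452
loadtarget along -0.012002000000000006 across 0.6190039999999999
168 0.14048989944746762 0.19989290073233706
[270.7798 207.79  ]
[270.0357 218.9156]
lip bottom corners [0.6611 0.025  0.174 ] [0.6573 0.0859 0.174 ] 0.17188879524222528
tray front top [ 0.6643 -0.0032  0.081 ] [0.6763 0.1077 0.081 ] 0.17074233210010242
```

Call:
carry_out(series=[0,0.03,0,0,0,0,0,0,0.05,0,0,0,0,0,0,0.06,0,0,0,0,0,0,0.05,0,0,0,0,0,0,0.035,0,0,0,0,0,0,0.018,0,0,0,0,0,0,0,0,0,0,0,0,0,0,0,0,0,0,0])

```text
t: 12.53
tool_pos: [0.6433, 0.0933, 0.2944]
ee_rot: [0.704, 0.062, 0.704, -0.062]
contact_force: [2.0, -1.6, -0.0]
opening: 0.0299
```

Run:
```python
from h import *
o=arm.get_obs();print(o['t'],o['tool_pos'],o['tool_pos'][:2]@np.array([.178,.984]),o['contact_force'],o['opening'])
```

```text
12.5333 [0.64333853 0.09325018 0.29439136] 0.20627243526015732 [ 1.95430181 -1.57404855 -0.02778805] 0.029883882778701104
```

Call:
carry_out(series=[0,0,0.004,0,0,0,0,0,0,0,0,0,0,0.6,0,0,0,0,0,0,0.6,0,0,0,0,0,0,0.6,0,0,0,0,0,0,0.6,0,0,0,0,0,0,0.6,0,0,0,0,0,0,0.6])

```text
t: 13.12
tool_pos: [0.6438, 0.093, 0.2943]
ee_rot: [0.704, 0.062, 0.704, -0.062]
contact_force: [-0.2, 0.4, -0.3]
opening: 0.0515
```

Run:
```python
from h import *
s=grab('scene','scene11'); o=arm.get_obs();print(o['opening'],o['contact_force'])
crop(s,220,170,340,260,'c_s11')
```

```text
0.051879099142213496 [ 0.19064978 -0.17127975 -0.29297969]
c_s11 scale 6.666666666666667
```

View pics/c_s11.png

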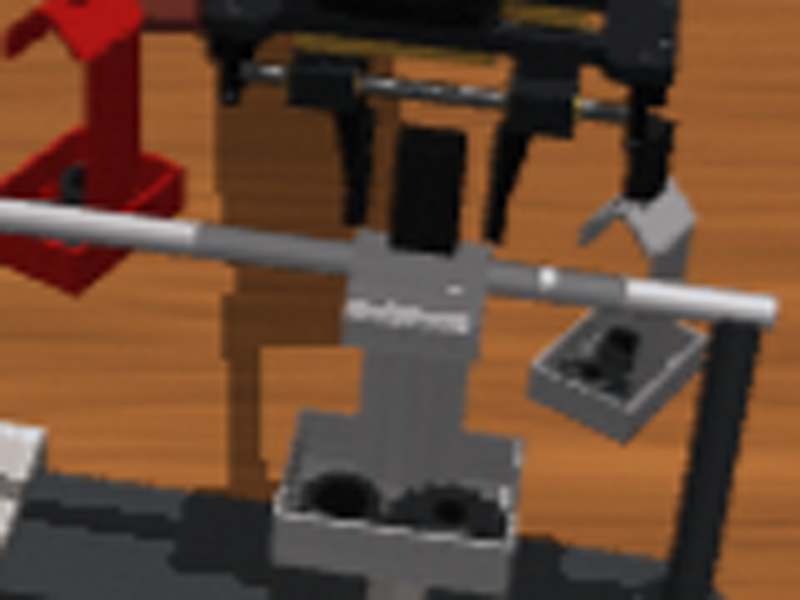

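Released and hanging free. I'll raise the gripper straight up, clear of the block.

Call:
carry_out(series=[-0.1,0,0,0,0,0,0.6,-0.15,0,0,0,0,0,0.6,-0.2,0,0,0,0,0,0.6,-0.2,0,0,0,0,0,0.6,-0.15,0,0,0,0,0,0.6,0,0,-0.2,0,0,0,0.6,0,0,-0.25,0,0,0,0.6,0,0,-0.25,0,0,0,0.6])

```text
t: 13.83
tool_pos: [0.5397, 0.1112, 0.4143]
ee_rot: [0.704, 0.062, 0.704, -0.062]
contact_force: [0.1, 0.4, 1.1]
opening: 0.0527
```

Call:
carry_out(series=[0,0,-0.27,0,0,0,0.6,0,0,-0.27,0,0,0,0.6,0,0,-0.2,0,0,0,0.6,0,0,0,0,0,0,0.6,0,0,0,0,0,0,0.6])

```text
t: 14.25
tool_pos: [0.4302, 0.131, 0.4152]
ee_rot: [0.705, 0.062, 0.704, -0.061]
contact_force: [0.5, -0.1, -0.3]
opening: 0.0526
```

Run:
```python
from h import *
np.set_printoptions(precision=4,suppress=True)
s=grab('scene','scene12');t=grab('top','top12');plan([.4,0,.4],np.radians(80))
crop(s,220,170,340,260,'c_s12');crop(t,150,110,270,200,'c_t12')
u=np.array([.178,.984]); n=np.array([.984,-.178])
W=cloud(s); P=W.reshape(-1,3)
m=(P[:,2]>.205)&(P[:,2]<.28)&(abs(P[:,:2]@n-.618)<.04)&(abs(P[:,:2]@u-.206)<.06)
Q=P[m]; print('hook/block up',len(Q),(Q[:,:2]@u).min(),(Q[:,:2]@u).max(),Q[:,2].max())
W=cloud(t); P=W.reshape(-1,3); m=(P[:,2]>.262)&(P[:,2]<.28)&(abs(P[:,:2]@n-.618)<.04)&(abs(P[:,:2]@u-.206)<.06)
Q=P[m]; print('block top',len(Q),Q.mean(0),Q.mean(0)[:2]@u,Q.mean(0)[:2]@n,Q[:,2].max())
```

```text
t 14.35 tcp [0.4317 0.1305 0.4148] grasp [0.4317 0.1305 0.3638] jaw yaw 79.97
shift now-frame /0.15 [-0.242 -0.894 -0.056]  after-turn frame [-0.242 -0.894 -0.057]  rot/30deg [-0.001  0.003 -0.   ] opening 0.05215410063295486 F [-0.21  0.18 -0.14]
c_s12 scale 6.666666666666667
c_t12 scale 6.666666666666667
hook/block up 362 0.14708574449223538 0.26582647589339653 0.27156178431274275
block top 89 [0.6432 0.0923 0.2686] 0.20532829159318924 0.6165189771183653 0.2737958856792629
```

View pics/c_s12.png

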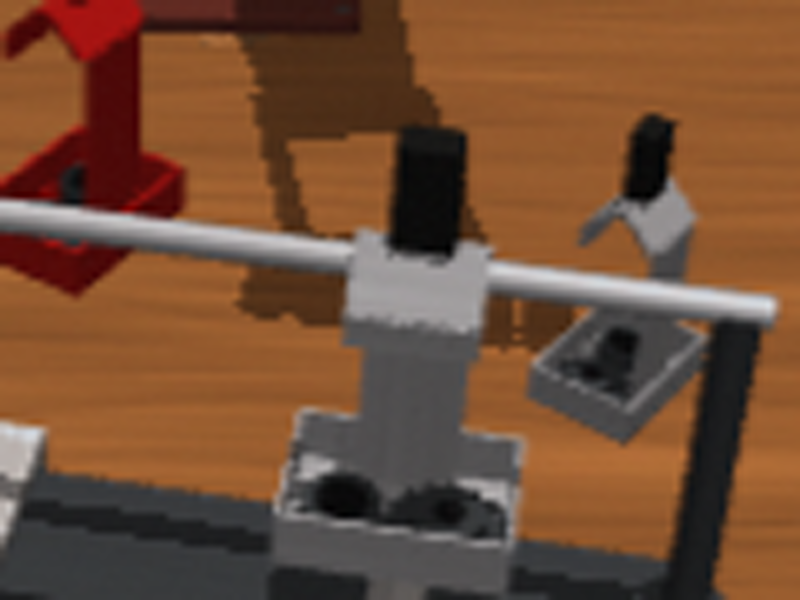

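View pics/scene12.png

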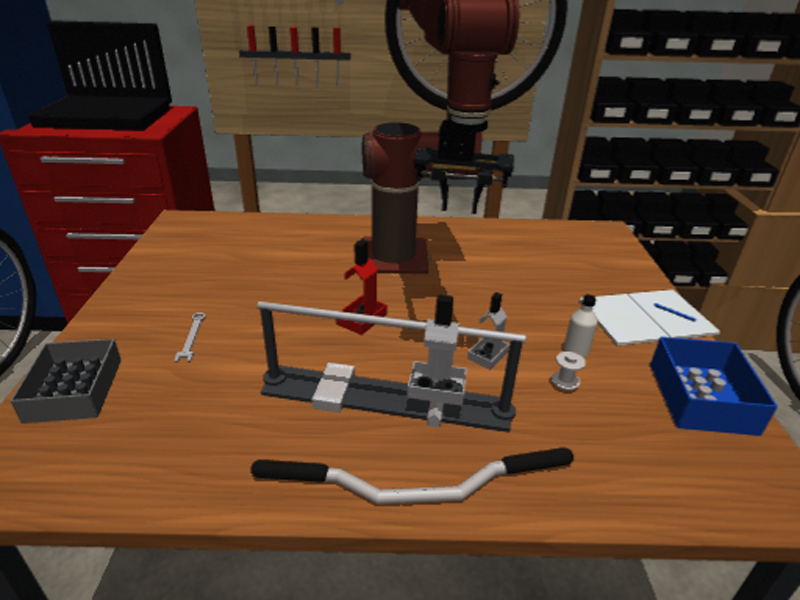

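View pics/c_t12.png

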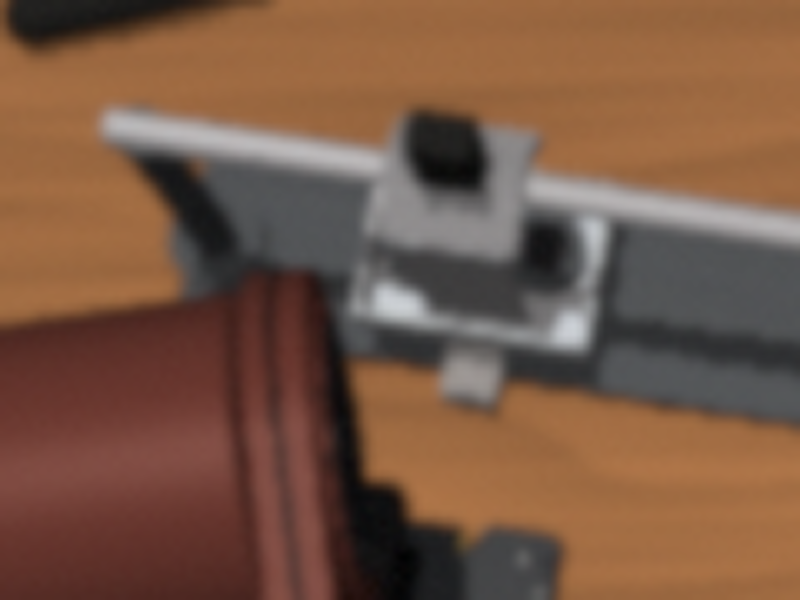

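Run:
```python
from bench import arm
print(arm.close_job())
```

```text
the job is handed in; nothing more can be done
None
```

I picked up the large bare-steel caddy, hooked it over the rail above the flat-topped block and let go. I then gripped it lightly, slid it about 0.22 m along the rail to the peaked mark, let go again and backed the arm away. The job was handed in at about 14.4 s of the 53 s; no verdict is reported.

**Last checks:**
- **Position:** the caddy's middle is about 2 mm along the rail from the mark's edge (limit 12 mm).
- **Seating:** the grip block's top is at 0.269 m, as expected with the rail fully home in the hook.
- **Upright and free:** it looks upright in the pictures, and the gripper is well clear with no force on it.
- **Bystanders:** the bottle, spanner and hub show no visible movement; I did not measure them.

**Disagreements:**
- **Mark:** an early estimate from one wrist picture was about 7 mm off along the rail. I replaced it with a closer look at the mark's edge, where the scene and wrist cameras agreed to 1.5 mm.
- **Rail:** raw depth fits differed by about 6 mm across the rail, because each camera sees a different side of the bar. I used the mean, which triangulation and the wrist view confirmed.

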